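# Unclamp the vacuum chamber, test its lid catch and hold the lid open

### The job

Open the bench vacuum chamber: turn its handwheel anticlockwise by the crank knob, a full turn until it reaches its stop, with the lid still down. Then tug the lid up by its handle, before touching the slide catch, to learn whether the catch is holding it; if it is, slide the catch knob fully to the left, away from the handle. Finish holding the lid by its handle about half open (45 degrees) - it falls shut if let go - without disturbing the beaker, bottle and vial beside the chamber.

Things in the scene. Friction and masses are not known exactly. Their poses are not given: they have to be found in the camera images.
- chamber: the bench vacuum chamber, a white metal housing 170 (x) x 320 (y) x 85 mm high, fixed to the bench. Origin: centre of its underside on the bench. Its front (-x) with a small round gauge faces the robot at yaw 0, +y is its left, z up. Seen from the front the lidded chamber (y -40 to +160 mm) is on the left and the drive deck with the handwheel (y -160 to -40 mm) on the right. Parts are given below in this frame as (x, y, z) in mm
- wheel (a joint): angle of the steel handwheel (rim 94 mm across, flat on the drive deck, upright axis), rad; grows as it turns anticlockwise seen from above. Stops at 0 (bolt fully over the lid's edge) and at 6.7 (bolt withdrawn); it starts at 0 to 0.2, so just over one full turn takes it to the open stop. Turns stiffly, about 1 to 2 N at the crank, and stays where it is left; it draws the steel clamp bolt (26 mm wide) off the lid's right edge
- wheel_hub (a point): point on the handwheel's axis at the height of crank_grip, fixed in the housing at (0, -105, 152)
- crank_grip (a point): middle of the black upright crank knob on the wheel's rim: 16 mm diameter, from z 128 to 170 mm, 42 mm from the wheel's axis, grip height z 152; wheel rim top z 126. The knob spins freely on its own upright axis, so it can be gripped and led round in a circle without turning the wrist. Pointing to chamber +y when the joint is 0
- lid (a joint): angle of the aluminium lid, rad: 0 shut, grows as its front edge swings up about the hinge along its rear edge, stop at 1.5. It falls shut if let go (about 2 N upwards at the handle lifts it). The lid is 175 mm deep, 196 mm wide, top at z 97 when shut. If the catch has bitten, the lid stops dead after about 5 mm of lift at the handle (0.033 rad) and holds against a pull of 30 N; if not, it comes up freely along its arc
- lid_hinge (a point): point on the lid's hinge line, fixed in the housing at (85, 20, 90); the line runs along chamber y
- lid_handle: steel bow handle at the lid's front edge: a round tube 12 mm thick along chamber y, 76 mm long between its two posts, that turns freely on its own axis, so a grip need not turn with the lid; bar centre 42 mm above the lid's top. Origin: middle of the bar, at (-80, 20, 139) with the lid shut; moves with the lid, its y axis along the bar
- catch (a joint): position of the slide catch on the lid, m: 0 (to 0.004 at the start) closed, 0.026 fully open; slides to chamber +y (left, away from the handle). About 2 N moves it and it stays where it is left. Under the lid its hook foot may or may not be caught under a hidden strike in the housing: the closed knob looks the same in both cases and only a pull on the lid tells. Clear of the strike from 0.021 on.
- catch_grip (a point): middle of the black upright knob of the slide catch, left of the handle on the lid: 16 mm diameter, its tip 47 mm above the lid's top; grip point at (-57, 105, 130) with the lid shut and the catch at 0. The steel block under the knob is 20 x 26 mm and its top lies 24 mm below this point
- small_beaker: bystander: small glass beaker, 55 mm wide, 56 mm high, to the left of the chamber; origin at the centre of its underside
- amber_bottle: bystander: reagent bottle with a black cap, 57 mm wide, 114 mm high, to the right of the chamber; origin at the centre of its underside
- vial: bystander: sample vial with a black cap, 24 mm wide, 56 mm high, in front of the bottle, to the right of the chamber; origin at the centre of its underside

How it is judged:
By the outcome, as a careful person would: the job done as asked, in the order asked, and still so for the second after the job is handed in, while the arm keeps its last pose, push and grip.
It also fails if it takes over 72 s, if anything falls off the work surface, if the arm or the gripper's body presses on something with over 40 N, if the wrist force passes 120 N, or if a joint passes its speed limit or range.

### The arm

A 6-joint arm with a two-finger parallel gripper is mounted at the origin on a cart in front of the work surface, level with it; the furniture and walls round the work are solid. World frame = base frame: x ahead of the robot, y to its left, z up, the work surface at z = 0. Lengths are in m, angles in rad, forces in N, time in s.
With the tool pointing down it reaches from about 0.25 to 0.8 m from the base axis. Payload 3.9 kg.
Tool frame: the origin (TCP) lies at the very end of the fingers, on their centre line; the grasp point (between the pads) lies 19 mm behind it; z points along the fingers, y is the line along which they close (so a half turn about z gives the same grasp; the last joint's range is limited). The gripper opens to 85 mm and grips with 20 to 120 N. Pads are 22 mm wide; open, the fingers measure 114 mm over their backs; the gripper's body (76 mm by 85 mm) begins 54 mm behind the grasp point. The pads swing forward as they close: fully open they stand 13 mm farther back than shut.
Start: joints at [1.24, 0.26, -0.138, 1.173, 0, 1.571], TCP at [0.171, 0.497, 0.231] pointing down, gripper open.
Joint ranges: [-2.78, 2.78], [-0.83, 1.72], [-1.28, 1.37], [-1.9, 2.12], [-1.57, 1.48], [-3.14, 3.14]. Speed limits (rad/s): [2.57, 2.57, 3.14, 3.14, 3.14, 3.14].

### API

Orientations are given as a rotation vector (axis times angle).
In Python, from bench import readout, cams, order gives the robot as it stands.
- The arm moves only by the tool servo_tool, never from a script. Its argument "deltas" is a list of rows, each an object of numbers: "rx", "ry", "rz": the turn, a rotation vector about the tool's x, y, z in degrees; "dx", "dy", "dz": the shift along the tool's x, y, z in mm; "gripper": the finger opening in mm, from 0 to 85.4. A call has 1 to 20 rows; each row is the pose to reach, as a shift and turn from the pose commanded when the call began, along the tool's axes at that moment; what a row does not reach only later rows make up. A row lasts 1/10 s, in which the tool goes at most 50 mm and 8.59 degrees, less where a joint would pass 70% of its speed; a pose out of reach is approached as far as the arm can. A call with a gripper value outside its range is refused whole. The fingers move at their own pace and stop on an object; "force" is the grip in N (left out, the last holds). Time passes only in rows, so rows that repeat a pose let the fingers close. It gives the time, the measured TCP pose, the force, the opening and the grip force at its end, in the units of the state.
- readout.get_state(): the state, without advancing time (a new reading comes with each control period).
- cams.snapshot(name): name is "scene" or "top"; returns (picture, depth): 420x560x3 uint8, red, green, blue; 420x560 float32, m along the optical axis (not along the pixel's ray), 0 where there is no reading.
- cams.camera_info(name): a dict with "fx", "fy", "cx", "cy" (pixels), "pose" (4x4, takes a point from camera to world coordinates). Camera axes: x right, y down, z forward; pixel columns grow to the right and rows downward; lengths in m; the calibration is good to about 2 mm. A picture is of the moment at which its call begins. camera_info takes no time and is no camera call.
- order.finish_job(): hands the job in; it is judged then, once.
The state is a dict: "clock": time; "joint_pos": joint angles; "dq": joint speeds; "tau": joint torques, N m; "ee_pos": TCP position; "ee_rot": TCP orientation; "force": force on the tool from outside, world axes, zero at the start; "torque": the same for the moment, N m; "width": opening from 0.0 (shut) to 1.0 (fully open); "grip_force": force on a finger pad.
Only numpy, scipy, OpenCV 4.12 (cv2) and the standard library are available. Lean on these libraries where they do the work, as an engineer would, in place of code of your own. Each camera call takes 0.05 s, during which the arm holds its last target. There are 200 camera calls.

## Working session

There is one attempt and no reset: what is moved stays moved. The work goes in short steps, Python scripts to look and compute and a tool call to move; the robot and the scene stay as the last step left them, time stands still between calls to the robot, and variables do not carry over. Pictures are saved under pics/ and viewed, at most 10 in all, crops included, and the job is handed in when it is done.

Besides the shell and the picture viewer there is one more tool, called as a command line: name --argument value ..., lists and objects as JSON in quotes. servo_tool: Moves the arm, as the interface text tells. Its arguments: {"type":"object","properties":{"deltas":{"type":"array"},"force":{"type":"number"}},"required":["deltas"]}

```bash
mkdir -p pics
python3 - <<'E'
from bench import readout, cams
import cv2,numpy as np
for n in("scene","top"):
    p,d=cams.snapshot(n); cv2.imwrite(f"pics/{n}0.png",p[:,:,::-1]); np.save(f"{n}0.npy",d)
    i=cams.camera_info(n); print(n,i)
s=readout.get_state(); print({k:np.round(v,3) for k,v in s.items()})
E
```

```text
scene {'fx': 401.53134395090507, 'fy': 401.53134395090507, 'cx': 279.9602952594479, 'cy': 207.5634252783921, 'pose': array([[ 0.69208698, -0.55923671,  0.45636599,  0.15527563],
       [-0.72167804, -0.54837998,  0.4224455 , -0.21271199],
       [ 0.01401495, -0.62171834, -0.7831155 ,  0.78664886],
       [ 0.        ,  0.        ,  0.        ,  1.        ]])}
top {'fx': 516.58076046584, 'fy': 516.58076046584, 'cx': 286.39436287610226, 'cy': 204.9007985440269, 'pose': array([[-0.06244425, -0.97251131,  0.2243267 ,  0.31381822],
       [-0.99804662,  0.06127669, -0.01216975,  0.13740153],
       [-0.00191078, -0.22464844, -0.97443801,  1.14645066],
       [ 0.        ,  0.        ,  0.        ,  1.        ]])}
{'clock': np.float64(0.1), 'joint_pos': array([ 1.24 ,  0.261, -0.139,  1.173, -0.   ,  1.571]), 'dq': array([-0.001, -0.002,  0.001, -0.   ,  0.001,  0.002]), 'tau': array([ 1.0000e-03, -4.0651e+01,  2.5453e+01,  1.0000e-02,  0.0000e+00,
        0.0000e+00]), 'ee_pos': array([0.17 , 0.496, 0.231]), 'ee_rot': array([-5.170e-01, -3.098e+00,  3.000e-03]), 'force': array([ 0.394,  0.615, -0.338]), 'torque': array([-0.039,  0.014, -0.02 ]), 'grip_force': np.float64(0.0), 'width': np.float64(0.998)}
```

View pics/scene0.png

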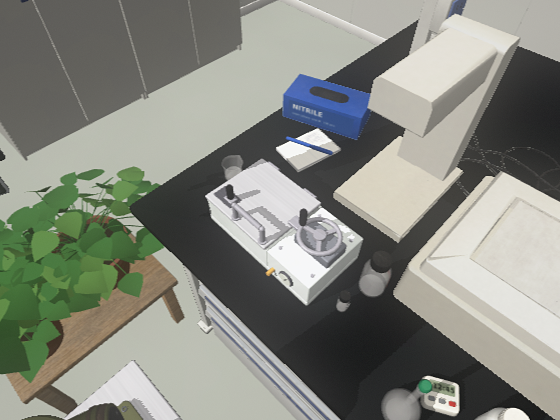

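View pics/top0.png

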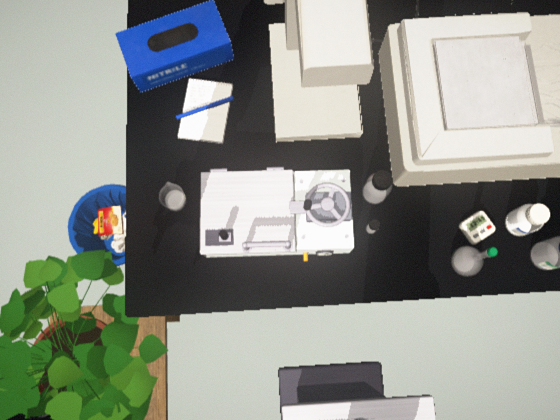

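Both views show the chamber nearly axis-aligned: in the top view the wheel hub is at about (327,205), crank knob (307,205), catch knob (224,236), handle bar (244–291,246), beaker (173,196), bottle (377,187) and vial (372,227).

```bash
cat > h.py <<'E'
import numpy as np,cv2
from bench import cams
def world(n,d):
    i=cams.camera_info(n); v,u=np.indices(d.shape)
    c=np.stack([(u-i['cx'])/i['fx']*d,(v-i['cy'])/i['fy']*d,d],-1)
    return c@i['pose'][:3,:3].T+i['pose'][:3,3]
def ray(n,u,v,z):
    i=cams.camera_info(n); P=i['pose']
    r=P[:3,:3]@[(u-i['cx'])/i['fx'],(v-i['cy'])/i['fy'],1]
    return P[:3,3]+r*(z-P[2,3])/r[2]
E
python3 - <<'E'
from h import *
for n,box in(("top",(190,160,365,262)),("scene",(200,155,365,310))):
    W=world(n,np.load(n+"0.npy")); u0,v0,u1,v1=box
    R=W[v0:v1,u0:u1].reshape(-1,3)
    m=(R[:,2]>.075)&(R[:,2]<.20); 
    q=R[m]; print(n,cv2.minAreaRect(q[:,:2].astype(np.float32)), "z hist",np.histogram(q[:,2],bins=np.arange(.075,.2,.01))[0])
    for a,b,t in((.155,.185,"tall"),(.128,.185,"kn")):
        k=(W[...,2]>a)&(W[...,2]<b); k[:v0]=0;k[v1:]=0;k[:,:u0]=0;k[:,u1:]=0
        c,l,st,ce=cv2.connectedComponentsWithStats(k.astype(np.uint8))
        for j in range(1,c):
            if st[j,4]>6: X=W[l==j]; print(t,st[j],X.mean(0).round(4),X.min(0).round(4),X.max(0).round(4))
print("hub",ray("top",327,205,.126),"knob",ray("top",307,205,.17),"catch",ray("top",224,235,.144),"bar",ray("top",245,246,.145),ray("top",291,246,.145))
for u,v,z in((200.5,255,.085),(354,252,.085),(354,170,.085)):print(ray("top",u,v,z))
E
```

```text
top ((0.5511118173599243, 0.14692577719688416), (0.3204868733882904, 0.18296507000923157), 88.20521545410156) z hist [1213 2375 6502  793  491  534  239  119   10   49    0    0]
tall [304 199   8   9  59] [0.5404 0.0839 0.1677] [0.5346 0.0767 0.1558] [0.5486 0.0909 0.1737]
kn [304 195   8  15  80] [0.541  0.0837 0.1603] [0.5345 0.0736 0.1284] [0.5656 0.0909 0.1737]
kn [321 197  13  13  80] [0.5469 0.0422 0.1297] [0.5339 0.03   0.1281] [0.5595 0.0547 0.1336]
kn [219 230   9   9  59] [0.4949 0.2534 0.142 ] [0.4884 0.2464 0.1281] [0.5027 0.2615 0.1479]
kn [242 240  49   8 294] [0.4702 0.1691 0.1438] [0.4636 0.1223 0.1293] [0.4781 0.2171 0.1497]
scene ((0.550624668598175, 0.14564138650894165), (0.3195946216583252, 0.18379487097263336), 88.279052734375) z hist [1999 1827 3619  806  691  292  306   31   23   40    0    0]
tall [299 208   8  11  63] [0.5388 0.0816 0.1653] [0.5329 0.0751 0.1557] [0.5477 0.0896 0.1707]
kn [225 184   8  10  60] [0.4937 0.2512 0.1385] [0.4877 0.2456 0.1285] [0.5022 0.2598 0.1447]
kn [231 202  34  33 262] [0.4682 0.1647 0.141 ] [0.4625 0.1214 0.1283] [0.4762 0.214  0.1457]
kn [298 208   9  18 124] [0.538  0.0807 0.1542] [0.5329 0.0751 0.1292] [0.5477 0.0902 0.1707]
hub [0.54335626 0.04253275 0.126     ] knob [0.53589796 0.08533199 0.17      ] catch [0.49171181 0.25106786 0.144     ] bar [0.46719886 0.21076261 0.145     ] [0.46156096 0.12105989 0.145     ]
[0.46345109 0.30763635 0.085     ]
[ 0.44979494 -0.00893476  0.085     ]
[ 0.6256219 -0.0251335  0.085    ]
```

Run:
```python
import cv2
a=cv2.imread("pics/top0.png")[160:265,155:395]; cv2.imwrite("pics/c0.png",cv2.resize(a,None,fx=3.3,fy=3.3,interpolation=cv2.INTER_CUBIC))
```

```text
(no output)
```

View pics/c0.png

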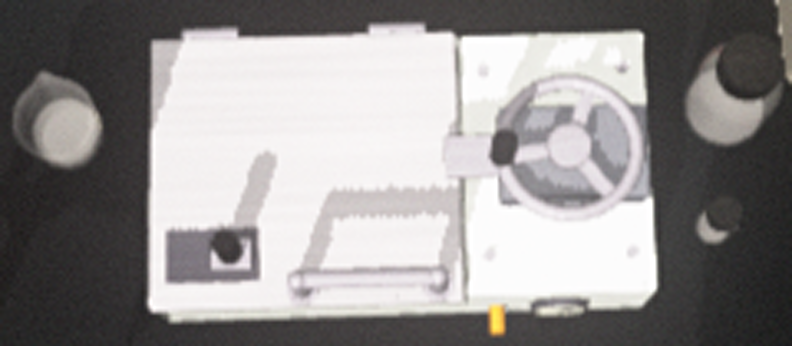

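The crop confirms the crank at chamber +y (it points a little towards the front), the bolt over the lid's edge, and clear space around all parts. I'm taking chamber yaw ≈ -2.5°, origin ≈ (0.547, 0.145). Every grip can close along chamber x, so I can keep one tool heading.

```bash
cat >> h.py <<'E'
from bench import readout
from scipy.spatial.transform import Rotation as Ro
YAW=np.radians(-2.5)
def ch(x,y,z,o=(.547,.145)):
    return np.r_[Ro.from_euler('z',YAW).apply([x,y,0])[:2]/1e3+o,z/1e3]
def rows(T,yaw=None):
    "tool-frame shift (mm) and rotvec (deg) to TCP targets T, tool y along yaw, pointing down"
    s=readout.get_state(); R=Ro.from_rotvec(s['ee_rot'])
    for t in np.atleast_2d(T): print(np.round(R.inv().apply(t-s['ee_pos'])*1e3,1))
    if yaw is not None:
        y=np.r_[np.cos(yaw),np.sin(yaw),0]; z=np.r_[0,0,-1]
        for sg in(1,-1):
            Q=Ro.from_matrix(np.c_[np.cross(sg*y,z),sg*y,z]); print('turn',np.degrees((R.inv()*Q).as_rotvec()).round(1))
def st():
    s=readout.get_state(); print({k:np.round(s[k],4) for k in('clock','ee_pos','force','width','grip_force')}); return s
E
python3 -c "
from h import *
rows([[.541,.083,.21],[.541,.083,.135]],YAW); print(ch(0,-63,0),ch(0,-105,0))"
```

```text
[-484.7 -270.1   21. ]
[-484.7 -270.    96. ]
turn [-0.1  0.1 73.5]
turn [-1.000e-01 -1.000e-01 -1.065e+02]
[0.54425198 0.08205996 0.        ] [0.54241996 0.04009994 0.        ]
```

servo_tool --deltas '[{"dx": -40,"dy": -22,"dz": 0,"rz": 8,"gripper": 60},{"dx": -80,"dy": -45,"dz": 0,"rz": 16,"gripper": 60},{"dx": -120,"dy": -67,"dz": 0,"rz": 24,"gripper": 60},{"dx": -160,"dy": -90,"dz": 0,"rz": 32,"gripper": 60},{"dx": -200,"dy": -112,"dz": 0,"rz": 40,"gripper": 60},{"dx": -240,"dy": -134,"dz": 0,"rz": 48,"gripper": 60},{"dx": -280,"dy": -156,"dz": 0,"rz": 56,"gripper": 60},{"dx": -320,"dy": -179,"dz": 0,"rz": 62,"gripper": 60},{"dx": -360,"dy": -201,"dz": 5,"rz": 67,"gripper": 60},{"dx": -400,"dy": -223,"dz": 10,"rz": 71,"gripper": 60},{"dx": -440,"dy": -245,"dz": 15,"rz": 73.5,"gripper": 60},{"dx": -465,"dy": -259,"dz": 21,"rz": 73.5,"gripper": 60},{"dx": -480,"dy": -268,"dz": 21,"rz": 73.5,"gripper": 60},{"dx": -484.7,"dy": -270,"dz": 21,"rz": 73.5,"gripper": 60},{"dx": -484.7,"dy": -270,"dz": 21,"rz": 73.5,"gripper": 60}]'

```text
validation failed for argument at $.de...
```

```bash
python3 -c "
from h import *
p,d=cams.snapshot('scene'); cv2.imwrite('pics/s1.png',cv2.resize(p[130:330,180:420,::-1],None,fx=3,fy=3))
st();rows([[.541,.083,.135]],YAW)"
```

```text
{'clock': np.float64(0.15), 'ee_pos': array([0.1704, 0.496 , 0.2306]), 'force': array([0.1367, 0.4843, 0.3349]), 'width': np.float64(1.0013), 'grip_force': np.float64(0.0)}
[-484.7 -270.1   96.1]
turn [-0.1  0.1 73.5]
turn [-1.000e-01 -1.000e-01 -1.065e+02]
```

View pics/s1.png

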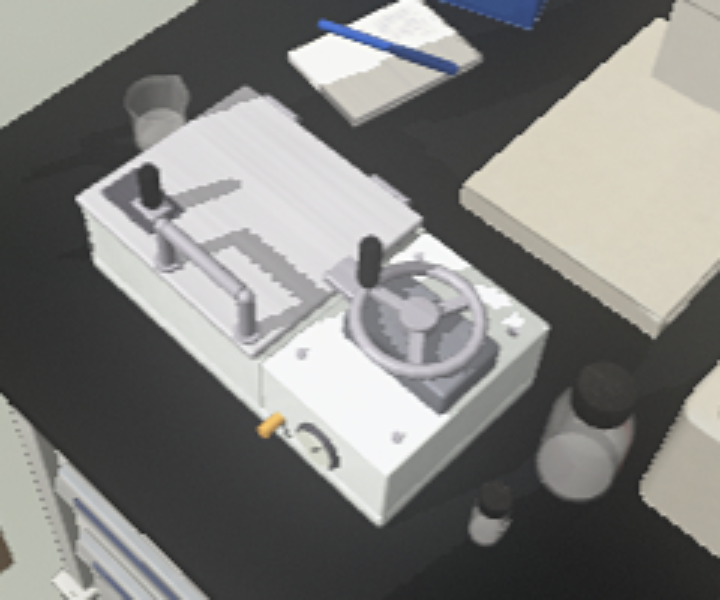

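The move was refused, so the picture shows the unmoved scene: same layout, knob at crop (370,262). I'll try a smaller call to find out why.

servo_tool --deltas '[{"dx": -40,"dy": -22,"dz": 0,"rx": 0,"ry": 0,"rz": 8,"gripper": 60},{"dx": -80,"dy": -45,"dz": 0,"rx": 0,"ry": 0,"rz": 16,"gripper": 60}]'

```text
clock: 0.35
ee_pos: [0.2316, 0.4278, 0.2308]
ee_rot: [0.947, 2.995, -0.001]
force: [0.9, 0.3, 0.6]
width: 0.706
grip_force: 0.0
```

servo_tool --deltas '[{"dx": -44,"dy": -10,"dz": 0,"rx": 0,"ry": 0,"rz": 8,"gripper": 60},{"dx": -88,"dy": -20,"dz": 0,"rx": 0,"ry": 0,"rz": 16,"gripper": 60},{"dx": -132,"dy": -30,"dz": 0,"rx": 0,"ry": 0,"rz": 24,"gripper": 60},{"dx": -176,"dy": -41,"dz": 0,"rx": 0,"ry": 0,"rz": 32,"gripper": 60},{"dx": -220,"dy": -51,"dz": 0,"rx": 0,"ry": 0,"rz": 40,"gripper": 60},{"dx": -264,"dy": -61,"dz": 0,"rx": 0,"ry": 0,"rz": 47,"gripper": 60},{"dx": -308,"dy": -71,"dz": 5,"rx": 0,"ry": 0,"rz": 52,"gripper": 60},{"dx": -352,"dy": -82,"dz": 10,"rx": 0,"ry": 0,"rz": 55,"gripper": 60},{"dx": -396,"dy": -92,"dz": 15,"rx": 0,"ry": 0,"rz": 57.5,"gripper": 60},{"dx": -430,"dy": -100,"dz": 21,"rx": 0,"ry": 0,"rz": 57.5,"gripper": 60},{"dx": -447,"dy": -104,"dz": 21,"rx": 0,"ry": 0,"rz": 57.5,"gripper": 60},{"dx": -451,"dy": -104.8,"dz": 21,"rx": 0,"ry": 0,"rz": 57.5,"gripper": 60},{"dx": -451,"dy": -104.8,"dz": 21,"rx": 0,"ry": 0,"rz": 57.5,"gripper": 60}]'

```text
clock: 1.65
ee_pos: [0.5408, 0.084, 0.2102]
ee_rot: [-2.268, -2.172, 0.0]
force: [-1.1, -0.3, -0.7]
width: 0.704
grip_force: 0.0
```

```bash
python3 -c "
from h import *
p,d=cams.snapshot('scene'); cv2.imwrite('pics/s2.png',cv2.resize(p[130:330,180:420,::-1],None,fx=3,fy=3))
st();rows([[.541,.083,.135]],YAW)"
```

```text
{'clock': np.float64(1.7), 'ee_pos': array([0.5404, 0.0845, 0.2104]), 'force': array([ 0.7549, -0.1392,  0.4353]), 'width': np.float64(0.7039), 'grip_force': np.float64(0.0)}
[-1.6  0.7 75.4]
turn [-0.  -0.   0.1]
turn [ 1.000e-01 -1.000e-01 -1.799e+02]
```

View pics/s2.png

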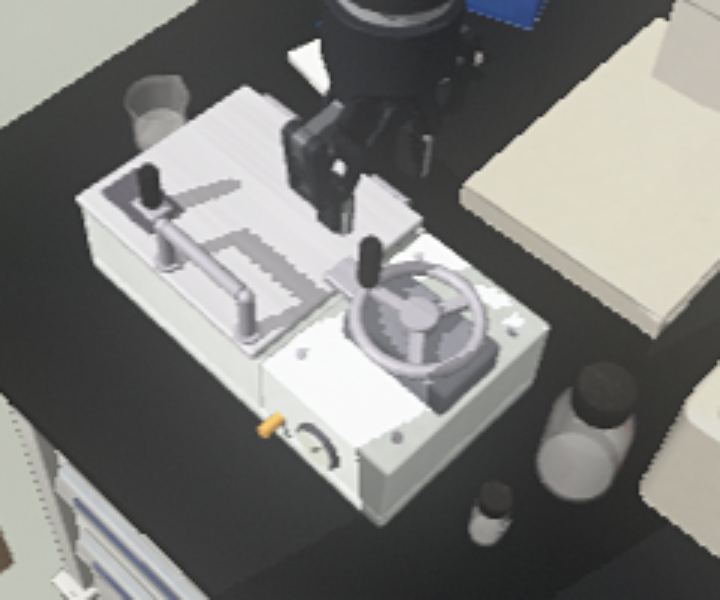

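The fingers straddle above the crank knob (crop 370,262) at the intended heading. Now I descend and close.

servo_tool --deltas '[{"dx": -1.5,"dy": 0,"dz": 25,"rx": 0,"ry": 0,"rz": 0,"gripper": 60},{"dx": -1.5,"dy": 0,"dz": 50,"rx": 0,"ry": 0,"rz": 0,"gripper": 60},{"dx": -1.5,"dy": 0,"dz": 65,"rx": 0,"ry": 0,"rz": 0,"gripper": 60},{"dx": -1.5,"dy": 0,"dz": 75,"rx": 0,"ry": 0,"rz": 0,"gripper": 60},{"dx": -1.5,"dy": 0,"dz": 75,"rx": 0,"ry": 0,"rz": 0,"gripper": 60},{"dx": -1.5,"dy": 0,"dz": 75,"rx": 0,"ry": 0,"rz": 0,"gripper": 8},{"dx": -1.5,"dy": 0,"dz": 75,"rx": 0,"ry": 0,"rz": 0,"gripper": 8},{"dx": -1.5,"dy": 0,"dz": 75,"rx": 0,"ry": 0,"rz": 0,"gripper": 8},{"dx": -1.5,"dy": 0,"dz": 75,"rx": 0,"ry": 0,"rz": 0,"gripper": 8},{"dx": -1.5,"dy": 0,"dz": 75,"rx": 0,"ry": 0,"rz": 0,"gripper": 8},{"dx": -1.5,"dy": 0,"dz": 75,"rx": 0,"ry": 0,"rz": 0,"gripper": 8},{"dx": -1.5,"dy": 0,"dz": 75,"rx": 0,"ry": 0,"rz": 0,"gripper": 8}]' --force 40

```text
clock: 2.9
ee_pos: [0.5419, 0.0824, 0.1364]
ee_rot: [2.268, 2.173, 0.003]
force: [-0.4, 0.3, 5.3]
width: 0.176
grip_force: 39.1
```

```bash
python3 -c "
from h import *
s=st(); k=s['ee_pos'][:2]; c=ch(0,-105,0)[:2]
for h in (c,np.r_[.5434,.0425],np.r_[.5469,.0422]):
  v=k-h; print(v,np.hypot(*v),np.degrees(np.arctan2(-v[0],v[1]))+2.5)"
```

```text
{'clock': np.float64(2.9), 'ee_pos': array([0.5419, 0.0824, 0.1364]), 'force': array([-0.3611,  0.3484,  5.3246]), 'width': np.float64(0.1759), 'grip_force': np.float64(39.1066)}
[-0.00050145  0.04234458] 0.04234754568078922 3.1784764825062846
[-0.00148149  0.03994451] 0.03997197714310111 4.624050447038368
[-0.00498149  0.04024451] 0.040551647138985465 9.556212620661494
```

```bash
python3 -c "
import numpy as np
for a,b in((5,95),(95,245),(245,395)):
  print(a)
  for t in range(a+9,b+1,9): print(t,round(42*(np.cos(np.radians(t))-np.cos(np.radians(a))),1),round(-42*(np.sin(np.radians(t))-np.sin(np.radians(a))),1),end='; ')"
```

```text
5
14 -1.1 -6.5; 23 -3.2 -12.8; 32 -6.2 -18.6; 41 -10.1 -23.9; 50 -14.8 -28.5; 59 -20.2 -32.3; 68 -26.1 -35.3; 77 -32.4 -37.3; 86 -38.9 -38.2; 95 -45.5 -38.2; 95
104 -6.5 1.1; 113 -12.8 3.2; 122 -18.6 6.2; 131 -23.9 10.1; 140 -28.5 14.8; 149 -32.3 20.2; 158 -35.3 26.1; 167 -37.3 32.4; 176 -38.2 38.9; 185 -38.2 45.5; 194 -37.1 52.0; 203 -35.0 58.3; 212 -32.0 64.1; 221 -28.0 69.4; 230 -23.3 74.0; 239 -18.0 77.8; 245
254 6.2 2.3; 263 12.6 3.6; 272 19.2 3.9; 281 25.8 3.2; 290 32.1 1.4; 299 38.1 -1.3; 308 43.6 -5.0; 317 48.5 -9.4; 326 52.6 -14.6; 335 55.8 -20.3; 344 58.1 -26.5; 353 59.4 -32.9; 362 59.7 -39.5; 371 59.0 -46.1; 380 57.2 -52.4; 389 54.5 -58.4;
```

servo_tool --deltas '[{"dx": -1.1,"dy": -6.5,"dz": 0,"rx": 0,"ry": 0,"rz": 0,"gripper": 8},{"dx": -3.2,"dy": -12.8,"dz": 0,"rx": 0,"ry": 0,"rz": 0,"gripper": 8},{"dx": -6.2,"dy": -18.6,"dz": 0,"rx": 0,"ry": 0,"rz": 0,"gripper": 8},{"dx": -10.1,"dy": -23.9,"dz": 0,"rx": 0,"ry": 0,"rz": 0,"gripper": 8},{"dx": -14.8,"dy": -28.5,"dz": 0,"rx": 0,"ry": 0,"rz": 0,"gripper": 8},{"dx": -20.2,"dy": -32.3,"dz": 0,"rx": 0,"ry": 0,"rz": 0,"gripper": 8},{"dx": -20.2,"dy": -32.3,"dz": 0,"rx": 0,"ry": 0,"rz": 0,"gripper": 8}]'

```text
clock: 3.6
ee_pos: [0.5103, 0.0618, 0.1364]
ee_rot: [2.266, 2.168, 0.004]
force: [5.2, -4.6, 3.8]
width: 0.172
grip_force: 39.3
```

```bash
python3 -c "
from h import *
s=st();print(s['torque'])"
```

```text
{'clock': np.float64(3.6), 'ee_pos': array([0.5103, 0.0618, 0.1364]), 'force': array([ 5.1847, -4.6386,  3.8131]), 'width': np.float64(0.1721), 'grip_force': np.float64(39.2561)}
[-0.85652585 -1.09924598  0.04449994]
```

```bash
python3 -c "
import numpy as np
a=59
for t in range(a+9,a+155,9): print(t,round(42*(np.cos(np.radians(t))-np.cos(np.radians(a))),1),round(1.5-42*(np.sin(np.radians(t))-np.sin(np.radians(a))),1),end='; ')"
```

```text
68 -5.9 -1.4; 77 -12.2 -3.4; 86 -18.7 -4.4; 95 -25.3 -4.3; 104 -31.8 -3.3; 113 -38.0 -1.2; 122 -43.9 1.9; 131 -49.2 5.8; 140 -53.8 10.5; 149 -57.6 15.9; 158 -60.6 21.8; 167 -62.6 28.1; 176 -63.5 34.6; 185 -63.5 41.2; 194 -62.4 47.7; 203 -60.3 53.9; 212 -57.2 59.8;
```

servo_tool --deltas '[{"dx": -5.9,"dy": -1.4,"dz": 0,"rx": 0,"ry": 0,"rz": 0,"gripper": 8},{"dx": -12.2,"dy": -3.4,"dz": 0,"rx": 0,"ry": 0,"rz": 0,"gripper": 8},{"dx": -18.7,"dy": -4.4,"dz": 0,"rx": 0,"ry": 0,"rz": 0,"gripper": 8},{"dx": -25.3,"dy": -4.3,"dz": 0,"rx": 0,"ry": 0,"rz": 0,"gripper": 8},{"dx": -31.8,"dy": -3.3,"dz": 0,"rx": 0,"ry": 0,"rz": 0,"gripper": 8},{"dx": -38,"dy": -1.2,"dz": 0,"rx": 0,"ry": 0,"rz": 0,"gripper": 8},{"dx": -43.9,"dy": 1.9,"dz": 0,"rx": 0,"ry": 0,"rz": 0,"gripper": 8},{"dx": -49.2,"dy": 5.8,"dz": 0,"rx": 0,"ry": 0,"rz": 0,"gripper": 8},{"dx": -53.8,"dy": 10.5,"dz": 0,"rx": 0,"ry": 0,"rz": 0,"gripper": 8},{"dx": -57.6,"dy": 15.9,"dz": 0,"rx": 0,"ry": 0,"rz": 0,"gripper": 8},{"dx": -60.6,"dy": 21.8,"dz": 0,"rx": 0,"ry": 0,"rz": 0,"gripper": 8},{"dx": -60.6,"dy": 21.8,"dz": 0,"rx": 0,"ry": 0,"rz": 0,"gripper": 8}]'

```text
clock: 4.8
ee_pos: [0.5284, 0.0028, 0.1363]
ee_rot: [-2.268, -2.173, -0.006]
force: [2.6, 2.3, 7.7]
width: 0.173
grip_force: 39.8
```

```bash
python3 -c "
from h import *
s=st()"
```

```text
{'clock': np.float64(4.8), 'ee_pos': array([0.5284, 0.0028, 0.1363]), 'force': array([2.5597, 2.3108, 7.7286]), 'width': np.float64(0.1729), 'grip_force': np.float64(39.7593)}
```

```bash
python3 -c "
import numpy as np
P=np.array([[.5419,.0824],[.5103,.0618],[.5284,.0028]])
c=np.linalg.solve(np.c_[2*P,np.ones(3)],(P**2).sum(1));print(c[:2],np.sqrt(c[2]+c[:2]@c[:2]))
a=158
for t in range(a+9,a+165,9): print(t,round(42*(np.cos(np.radians(t))-np.cos(np.radians(a))),1),round(-42*(np.sin(np.radians(t))-np.sin(np.radians(a))),1),end='; ')"
```

```text
[0.54659655 0.04065869] 0.04200469897553683
167 -2.0 6.3; 176 -3.0 12.8; 185 -2.9 19.4; 194 -1.8 25.9; 203 0.3 32.1; 212 3.3 38.0; 221 7.2 43.3; 230 11.9 47.9; 239 17.3 51.7; 248 23.2 54.7; 257 29.5 56.7; 266 36.0 57.6; 275 42.6 57.6; 284 49.1 56.5; 293 55.4 54.4; 302 61.2 51.4; 311 66.5 47.4; 320 71.1 42.7;
```

servo_tool --deltas '[{"dx": -2,"dy": 6.3,"dz": 0,"rx": 0,"ry": 0,"rz": 0,"gripper": 8},{"dx": -3,"dy": 12.8,"dz": 0,"rx": 0,"ry": 0,"rz": 0,"gripper": 8},{"dx": -2.9,"dy": 19.4,"dz": 0,"rx": 0,"ry": 0,"rz": 0,"gripper": 8},{"dx": -1.8,"dy": 25.9,"dz": 0,"rx": 0,"ry": 0,"rz": 0,"gripper": 8},{"dx": 0.3,"dy": 32.1,"dz": 0,"rx": 0,"ry": 0,"rz": 0,"gripper": 8},{"dx": 3.3,"dy": 38,"dz": 0,"rx": 0,"ry": 0,"rz": 0,"gripper": 8},{"dx": 7.2,"dy": 43.3,"dz": 0,"rx": 0,"ry": 0,"rz": 0,"gripper": 8},{"dx": 11.9,"dy": 47.9,"dz": 0,"rx": 0,"ry": 0,"rz": 0,"gripper": 8},{"dx": 17.3,"dy": 51.7,"dz": 0,"rx": 0,"ry": 0,"rz": 0,"gripper": 8},{"dx": 23.2,"dy": 54.7,"dz": 0,"rx": 0,"ry": 0,"rz": 0,"gripper": 8},{"dx": 29.5,"dy": 56.7,"dz": 0,"rx": 0,"ry": 0,"rz": 0,"gripper": 8},{"dx": 29.5,"dy": 56.7,"dz": 0,"rx": 0,"ry": 0,"rz": 0,"gripper": 8}]'

```text
clock: 6.0
ee_pos: [0.587, 0.029, 0.1364]
ee_rot: [2.266, 2.172, 0.005]
force: [4.4, -0.8, 5.0]
width: 0.17
grip_force: 39.6
```

```bash
python3 -c "
from h import *
s=st(); v=s['ee_pos'][:2]-[.5466,.0407]; print(np.hypot(*v),np.degrees(np.arctan2(-v[0],v[1]))%360+2.5)
a=257
for t in list(range(a+9,a+130,9))+[388,392]: print(t,round(42*(np.cos(np.radians(t))-np.cos(np.radians(a))),1),round(-42*(np.sin(np.radians(t))-np.sin(np.radians(a))),1),end='; ')"
```

```text
{'clock': np.float64(6.0), 'ee_pos': array([0.587 , 0.029 , 0.1364]), 'force': array([ 4.403 , -0.8116,  5.0459]), 'width': np.float64(0.1698), 'grip_force': np.float64(39.5664)}
0.04207104603278402 256.39988630521964
266 6.5 1.0; 275 13.1 0.9; 284 19.6 -0.2; 293 25.9 -2.3; 302 31.7 -5.3; 311 37.0 -9.2; 320 41.6 -13.9; 329 45.4 -19.3; 338 48.4 -25.2; 347 50.4 -31.5; 356 51.3 -38.0; 365 51.3 -44.6; 374 50.2 -51.1; 383 48.1 -57.3; 388 46.5 -60.6; 392 45.1 -63.2;
```

servo_tool --deltas '[{"dx": 6.5,"dy": 1,"dz": 0,"rx": 0,"ry": 0,"rz": 0,"gripper": 8},{"dx": 13.1,"dy": 0.9,"dz": 0,"rx": 0,"ry": 0,"rz": 0,"gripper": 8},{"dx": 19.6,"dy": -0.2,"dz": 0,"rx": 0,"ry": 0,"rz": 0,"gripper": 8},{"dx": 25.9,"dy": -2.3,"dz": 0,"rx": 0,"ry": 0,"rz": 0,"gripper": 8},{"dx": 31.7,"dy": -5.3,"dz": 0,"rx": 0,"ry": 0,"rz": 0,"gripper": 8},{"dx": 37,"dy": -9.2,"dz": 0,"rx": 0,"ry": 0,"rz": 0,"gripper": 8},{"dx": 41.6,"dy": -13.9,"dz": 0,"rx": 0,"ry": 0,"rz": 0,"gripper": 8},{"dx": 45.4,"dy": -19.3,"dz": 0,"rx": 0,"ry": 0,"rz": 0,"gripper": 8},{"dx": 48.4,"dy": -25.2,"dz": 0,"rx": 0,"ry": 0,"rz": 0,"gripper": 8},{"dx": 50.4,"dy": -31.5,"dz": 0,"rx": 0,"ry": 0,"rz": 0,"gripper": 8},{"dx": 51.3,"dy": -38,"dz": 0,"rx": 0,"ry": 0,"rz": 0,"gripper": 8},{"dx": 51.3,"dy": -44.6,"dz": 0,"rx": 0,"ry": 0,"rz": 0,"gripper": 8},{"dx": 50.2,"dy": -51.1,"dz": 0,"rx": 0,"ry": 0,"rz": 0,"gripper": 8},{"dx": 49.2,"dy": -54.5,"dz": 0,"rx": 0,"ry": 0,"rz": 0,"gripper": 8},{"dx": 48.1,"dy": -57.3,"dz": 0,"rx": 0,"ry": 0,"rz": 0,"gripper": 8},{"dx": 46.5,"dy": -60.6,"dz": 0,"rx": 0,"ry": 0,"rz": 0,"gripper": 8},{"dx": 46.5,"dy": -60.6,"dz": 0,"rx": 0,"ry": 0,"rz": 0,"gripper": 8}]'

```text
clock: 7.7
ee_pos: [0.5308, 0.0795, 0.1365]
ee_rot: [2.266, 2.172, 0.014]
force: [10.4, 3.2, -0.1]
width: 0.173
grip_force: 39.6
```

```bash
python3 -c "
from h import *
s=st(); v=s['ee_pos'][:2]-[.5466,.0407]; print(np.hypot(*v),np.degrees(np.arctan2(-v[0],v[1]))%360+2.5)"
```

```text
{'clock': np.float64(7.7), 'ee_pos': array([0.5308, 0.0795, 0.1365]), 'force': array([10.4354,  3.2463, -0.1212]), 'width': np.float64(0.1735), 'grip_force': np.float64(39.5754)}
0.04193105219206414 24.699329124617467
```

servo_tool --deltas '[{"dx": -0.8,"dy": -1.5,"dz": 0,"rx": 0,"ry": 0,"rz": 0,"gripper": 8},{"dx": -0.8,"dy": -1.5,"dz": 0,"rx": 0,"ry": 0,"rz": 0,"gripper": 8}]'

```text
clock: 7.9
ee_pos: [0.5307, 0.0795, 0.1365]
ee_rot: [2.265, 2.171, 0.018]
force: [13.3, 5.7, -2.5]
width: 0.173
grip_force: 39.4
```

Another 1.5 mm of push moved nothing and only raised the force, so the wheel is at its open stop (384.7° measured against 383.9°). I'll release and rise.

servo_tool --deltas '[{"dx": 1,"dy": 3,"dz": 0,"rx": 0,"ry": 0,"rz": 0,"gripper": 8},{"dx": 1,"dy": 3,"dz": 0,"rx": 0,"ry": 0,"rz": 0,"gripper": 50},{"dx": 1,"dy": 3,"dz": 0,"rx": 0,"ry": 0,"rz": 0,"gripper": 50},{"dx": 1,"dy": 3,"dz": 0,"rx": 0,"ry": 0,"rz": 0,"gripper": 50},{"dx": 1,"dy": 3,"dz": 0,"rx": 0,"ry": 0,"rz": 0,"gripper": 50},{"dx": 1,"dy": 3,"dz": -25,"rx": 0,"ry": 0,"rz": 0,"gripper": 50},{"dx": 1,"dy": 3,"dz": -60,"rx": 0,"ry": 0,"rz": 0,"gripper": 50},{"dx": 1,"dy": 3,"dz": -60,"rx": 0,"ry": 0,"rz": 0,"gripper": 50},{"dx": 1,"dy": 3,"dz": -60,"rx": 0,"ry": 0,"rz": 0,"gripper": 50}]'

```text
clock: 8.8
ee_pos: [0.5283, 0.0782, 0.1959]
ee_rot: [2.268, 2.173, 0.002]
force: [-0.5, -0.2, -0.3]
width: 0.586
grip_force: 0.0
```

```bash
python3 -c "
from h import *
s=st(); rows([[.472,.1685,.195],[.472,.1685,.12]],YAW)
d=cams.snapshot('top')[1]; W=world('top',d)
k=(W[...,2]>.155)&(W[...,2]<.176); k[:190]=0;k[220:]=0;k[:,:295]=0;k[:,335:]=0; print(k.sum(),W[k].mean(0) if k.any() else 0)"
```

```text
{'clock': np.float64(8.8), 'ee_pos': array([0.5283, 0.0782, 0.1959]), 'force': array([-0.5227, -0.1557, -0.2555]), 'width': np.float64(0.5861), 'grip_force': np.float64(0.0)}
[ 87.8 -60.1   0.9]
[ 87.8 -60.2  75.9]
turn [ 0.1 -0.   0. ]
turn [ 0.0e+00  1.0e-01 -1.8e+02]
0 0
```

servo_tool --deltas '[{"dx": 35,"dy": -24,"dz": 0,"rx": 0,"ry": 0,"rz": 0,"gripper": 50},{"dx": 70,"dy": -48,"dz": 0,"rx": 0,"ry": 0,"rz": 0,"gripper": 50},{"dx": 88,"dy": -60,"dz": 5,"rx": 0,"ry": 0,"rz": 0,"gripper": 50},{"dx": 88,"dy": -60,"dz": 20,"rx": 0,"ry": 0,"rz": 0,"gripper": 50},{"dx": 88,"dy": -60,"dz": 50,"rx": 0,"ry": 0,"rz": 0,"gripper": 50},{"dx": 88,"dy": -60,"dz": 70,"rx": 0,"ry": 0,"rz": 0,"gripper": 50},{"dx": 88,"dy": -60,"dz": 76,"rx": 0,"ry": 0,"rz": 0,"gripper": 50},{"dx": 88,"dy": -60,"dz": 76,"rx": 0,"ry": 0,"rz": 0,"gripper": 50},{"dx": 88,"dy": -60,"dz": 76,"rx": 0,"ry": 0,"rz": 0,"gripper": 4},{"dx": 88,"dy": -60,"dz": 76,"rx": 0,"ry": 0,"rz": 0,"gripper": 4},{"dx": 88,"dy": -60,"dz": 76,"rx": 0,"ry": 0,"rz": 0,"gripper": 4},{"dx": 88,"dy": -60,"dz": 76,"rx": 0,"ry": 0,"rz": 0,"gripper": 4},{"dx": 88,"dy": -60,"dz": 76,"rx": 0,"ry": 0,"rz": 0,"gripper": 4},{"dx": 88,"dy": -60,"dz": 76,"rx": 0,"ry": 0,"rz": 0,"gripper": 4},{"dx": 88,"dy": -60,"dz": 76,"rx": 0,"ry": 0,"rz": 0,"gripper": 4}]' --force 50

```text
clock: 10.35
ee_pos: [0.4708, 0.1689, 0.1193]
ee_rot: [-2.267, -2.173, 0.001]
force: [-5.0, 3.4, 1.0]
width: 0.122
grip_force: 48.8
```

servo_tool --deltas '[{"dx": 0,"dy": 0.9,"dz": -3,"rx": 0,"ry": 0,"rz": 0,"gripper": 4},{"dx": 0,"dy": 1.8,"dz": -6,"rx": 0,"ry": 0,"rz": 0,"gripper": 4},{"dx": 0,"dy": 2.5,"dz": -8.5,"rx": 0,"ry": 0,"rz": 0,"gripper": 4},{"dx": 0,"dy": 3,"dz": -10.5,"rx": 0,"ry": 0,"rz": 0,"gripper": 4},{"dx": 0,"dy": 3.5,"dz": -12,"rx": 0,"ry": 0,"rz": 0,"gripper": 4},{"dx": 0,"dy": 3.5,"dz": -12,"rx": 0,"ry": 0,"rz": 0,"gripper": 4},{"dx": 0,"dy": 3.5,"dz": -12,"rx": 0,"ry": 0,"rz": 0,"gripper": 4}]'

```text
clock: 11.05
ee_pos: [0.4724, 0.1687, 0.1255]
ee_rot: [-2.263, -2.17, 0.011]
force: [3.1, 7.9, -37.5]
width: 0.119
grip_force: 48.8
```

The lid stopped dead after 6 mm with 37.5 N on the tool, so the catch is holding it. I'll lower, release and go to the catch knob.

servo_tool --deltas '[{"dx": 0,"dy": -1.5,"dz": 6,"rx": 0,"ry": 0,"rz": 0,"gripper": 4},{"dx": 0,"dy": -3.5,"dz": 11.5,"rx": 0,"ry": 0,"rz": 0,"gripper": 4},{"dx": 0,"dy": -3.5,"dz": 11.5,"rx": 0,"ry": 0,"rz": 0,"gripper": 4},{"dx": 0,"dy": -3.5,"dz": 11.5,"rx": 0,"ry": 0,"rz": 0,"gripper": 50},{"dx": 0,"dy": -3.5,"dz": 11.5,"rx": 0,"ry": 0,"rz": 0,"gripper": 50},{"dx": 0,"dy": -3.5,"dz": 11.5,"rx": 0,"ry": 0,"rz": 0,"gripper": 50},{"dx": 0,"dy": -3.5,"dz": 11.5,"rx": 0,"ry": 0,"rz": 0,"gripper": 50},{"dx": 0,"dy": -3.5,"dz": 11.5,"rx": 0,"ry": 0,"rz": 0,"gripper": 50},{"dx": 0,"dy": -3.5,"dz": -10,"rx": 0,"ry": 0,"rz": 0,"gripper": 50},{"dx": 0,"dy": -3.5,"dz": -45,"rx": 0,"ry": 0,"rz": 0,"gripper": 50},{"dx": 0,"dy": -3.5,"dz": -58,"rx": 0,"ry": 0,"rz": 0,"gripper": 50},{"dx": 30,"dy": 5,"dz": -58,"rx": 0,"ry": 0,"rz": 0,"gripper": 50},{"dx": 60,"dy": 14,"dz": -58,"rx": 0,"ry": 0,"rz": 0,"gripper": 50},{"dx": 80,"dy": 19,"dz": -58,"rx": 0,"ry": 0,"rz": 0,"gripper": 50},{"dx": 80,"dy": 19,"dz": -58,"rx": 0,"ry": 0,"rz": 0,"gripper": 50}]'

```text
clock: 12.55
ee_pos: [0.4989, 0.25, 0.1892]
ee_rot: [2.266, 2.176, 0.003]
force: [-0.1, -0.4, 0.4]
width: 0.585
grip_force: 0.0
```

```bash
python3 -c "
from h import *
s=st(); rows([[.4965,.253,.114]],YAW)"
```

```text
{'clock': np.float64(12.55), 'ee_pos': array([0.4989, 0.25  , 0.1892]), 'force': array([-0.138 , -0.3749,  0.3928]), 'width': np.float64(0.5853), 'grip_force': np.float64(0.0)}
[ 2.8 -2.7 75.2]
turn [ 0.1 -0.1  0.2]
turn [ 1.000e-01  1.000e-01 -1.798e+02]
```

servo_tool --deltas '[{"dx": 3,"dy": -2.5,"dz": 25,"rx": 0,"ry": 0,"rz": 0,"gripper": 50},{"dx": 3,"dy": -2.5,"dz": 50,"rx": 0,"ry": 0,"rz": 0,"gripper": 50},{"dx": 3,"dy": -2.5,"dz": 68,"rx": 0,"ry": 0,"rz": 0,"gripper": 50},{"dx": 3,"dy": -2.5,"dz": 75,"rx": 0,"ry": 0,"rz": 0,"gripper": 50},{"dx": 3,"dy": -2.5,"dz": 75,"rx": 0,"ry": 0,"rz": 0,"gripper": 50},{"dx": 3,"dy": -2.5,"dz": 75,"rx": 0,"ry": 0,"rz": 0,"gripper": 8},{"dx": 3,"dy": -2.5,"dz": 75,"rx": 0,"ry": 0,"rz": 0,"gripper": 8},{"dx": 3,"dy": -2.5,"dz": 75,"rx": 0,"ry": 0,"rz": 0,"gripper": 8},{"dx": 3,"dy": -2.5,"dz": 75,"rx": 0,"ry": 0,"rz": 0,"gripper": 8},{"dx": 3,"dy": -2.5,"dz": 75,"rx": 0,"ry": 0,"rz": 0,"gripper": 8},{"dx": 3,"dy": -2.5,"dz": 75,"rx": 0,"ry": 0,"rz": 0,"gripper": 8},{"dx": 3,"dy": -2.5,"dz": 75,"rx": 0,"ry": 0,"rz": 0,"gripper": 8}]' --force 40

```text
clock: 13.75
ee_pos: [0.4964, 0.251, 0.1155]
ee_rot: [2.268, 2.173, 0.004]
force: [-0.4, -0.7, 5.5]
width: 0.171
grip_force: 39.2
```

servo_tool --deltas '[{"dx": 4,"dy": 0,"dz": 0,"rx": 0,"ry": 0,"rz": 0,"gripper": 8},{"dx": 8,"dy": 0,"dz": 0,"rx": 0,"ry": 0,"rz": 0,"gripper": 8},{"dx": 12,"dy": 0,"dz": 0,"rx": 0,"ry": 0,"rz": 0,"gripper": 8},{"dx": 16,"dy": 0,"dz": 0,"rx": 0,"ry": 0,"rz": 0,"gripper": 8},{"dx": 20,"dy": 0,"dz": 0,"rx": 0,"ry": 0,"rz": 0,"gripper": 8},{"dx": 23,"dy": 0,"dz": 0,"rx": 0,"ry": 0,"rz": 0,"gripper": 8},{"dx": 26,"dy": 0,"dz": 0,"rx": 0,"ry": 0,"rz": 0,"gripper": 8},{"dx": 28,"dy": 0,"dz": 0,"rx": 0,"ry": 0,"rz": 0,"gripper": 8},{"dx": 28,"dy": 0,"dz": 0,"rx": 0,"ry": 0,"rz": 0,"gripper": 8}]'

```text
clock: 14.65
ee_pos: [0.4972, 0.2765, 0.1155]
ee_rot: [2.266, 2.169, -0.003]
force: [1.1, -7.0, 8.8]
width: 0.17
grip_force: 39.6
```

servo_tool --deltas '[{"dx": 2,"dy": 0,"dz": 0,"rx": 0,"ry": 0,"rz": 0,"gripper": 8},{"dx": 2,"dy": 0,"dz": 0,"rx": 0,"ry": 0,"rz": 0,"gripper": 8}]'

```text
clock: 14.85
ee_pos: [0.4972, 0.2767, 0.1154]
ee_rot: [2.265, 2.166, -0.006]
force: [0.7, -12.2, 10.0]
width: 0.172
grip_force: 39.8
```

The catch is hard on its stop. I'll release and return to the handle.

servo_tool --deltas '[{"dx": -3,"dy": 0,"dz": 0,"rx": 0,"ry": 0,"rz": 0,"gripper": 8},{"dx": -3,"dy": 0,"dz": 0,"rx": 0,"ry": 0,"rz": 0,"gripper": 50},{"dx": -3,"dy": 0,"dz": 0,"rx": 0,"ry": 0,"rz": 0,"gripper": 50},{"dx": -3,"dy": 0,"dz": 0,"rx": 0,"ry": 0,"rz": 0,"gripper": 50},{"dx": -3,"dy": 0,"dz": 0,"rx": 0,"ry": 0,"rz": 0,"gripper": 50},{"dx": -3,"dy": 0,"dz": -25,"rx": 0,"ry": 0,"rz": 0,"gripper": 50},{"dx": -3,"dy": 0,"dz": -60,"rx": 0,"ry": 0,"rz": 0,"gripper": 50},{"dx": -3,"dy": 0,"dz": -75,"rx": 0,"ry": 0,"rz": 0,"gripper": 50},{"dx": -40,"dy": -12,"dz": -75,"rx": 0,"ry": 0,"rz": 0,"gripper": 50},{"dx": -80,"dy": -25,"dz": -75,"rx": 0,"ry": 0,"rz": 0,"gripper": 50},{"dx": -108,"dy": -31,"dz": -75,"rx": 0,"ry": 0,"rz": 0,"gripper": 50},{"dx": -108,"dy": -31,"dz": -75,"rx": 0,"ry": 0,"rz": 0,"gripper": 50},{"dx": -108,"dy": -31,"dz": -75,"rx": 0,"ry": 0,"rz": 0,"gripper": 50}]'

```text
clock: 16.15
ee_pos: [0.4612, 0.1741, 0.1894]
ee_rot: [-2.269, -2.172, -0.001]
force: [0.5, 0.5, -0.6]
width: 0.584
grip_force: 0.0
```

```bash
python3 -c "
from h import *
s=st(); rows([[.4700,.1689,.12]],YAW)
d=cams.snapshot('scene')[1]; W=world('scene',d)
k=(W[...,2]>.13)&(W[...,2]<.16); k[:170]=0;k[205:]=0;k[:,:205]=0;k[:,238:]=0
c,l,S,_=cv2.connectedComponentsWithStats(k.astype(np.uint8)); print([(S[j,4],W[l==j].mean(0).round(3)) for j in range(1,c)])
p0=np.array([-165,49.])
for t in range(5,46,4):
  a=np.radians(t); q=np.array([p0[0]*np.cos(a)+p0[1]*np.sin(a), -p0[0]*np.sin(a)+p0[1]*np.cos(a)])-p0; print(t,q.round(1),end='; ')"
```

```text
{'clock': np.float64(16.15), 'ee_pos': array([0.4612, 0.1741, 0.1894]), 'force': array([ 0.5467,  0.5354, -0.553 ]), 'width': np.float64(0.5842), 'grip_force': np.float64(0.0)}
[-4.8  9.  69.4]
turn [ 0. -0. -0.]
turn [-1.0e-01 -0.0e+00  1.8e+02]
[(np.int32(5), array([0.489, 0.279, 0.138])), (np.int32(10), array([0.473, 0.209, 0.143]))]
5 [ 4.9 14.2]; 9 [ 9.7 25.2]; 13 [15.3 35.9]; 17 [21.5 46.1]; 21 [28.5 55.9]; 25 [36.2 65.1]; 29 [44.4 73.8]; 33 [53.3 82. ]; 37 [62.7 89.4]; 41 [72.6 96.2]; 45 [ 83.  102.3];
```

servo_tool --deltas '[{"dx": -5,"dy": 9,"dz": 10,"rx": 0,"ry": 0,"rz": 0,"gripper": 50},{"dx": -5,"dy": 9,"dz": 35,"rx": 0,"ry": 0,"rz": 0,"gripper": 50},{"dx": -5,"dy": 9,"dz": 60,"rx": 0,"ry": 0,"rz": 0,"gripper": 50},{"dx": -5,"dy": 9,"dz": 69.5,"rx": 0,"ry": 0,"rz": 0,"gripper": 50},{"dx": -5,"dy": 9,"dz": 69.5,"rx": 0,"ry": 0,"rz": 0,"gripper": 50},{"dx": -5,"dy": 9,"dz": 69.5,"rx": 0,"ry": 0,"rz": 0,"gripper": 4},{"dx": -5,"dy": 9,"dz": 69.5,"rx": 0,"ry": 0,"rz": 0,"gripper": 4},{"dx": -5,"dy": 9,"dz": 69.5,"rx": 0,"ry": 0,"rz": 0,"gripper": 4},{"dx": -5,"dy": 9,"dz": 69.5,"rx": 0,"ry": 0,"rz": 0,"gripper": 4},{"dx": -5,"dy": 9,"dz": 69.5,"rx": 0,"ry": 0,"rz": 0,"gripper": 4},{"dx": -5,"dy": 9,"dz": 69.5,"rx": 0,"ry": 0,"rz": 0,"gripper": 4},{"dx": -5,"dy": 9,"dz": 69.5,"rx": 0,"ry": 0,"rz": 0,"gripper": 4}]' --force 50

```text
clock: 17.4
ee_pos: [0.4708, 0.1692, 0.1209]
ee_rot: [2.268, 2.173, 0.004]
force: [-0.5, 0.5, 5.8]
width: 0.123
grip_force: 48.9
```

Gripped. I'll lift along the arc to 25° and check.

servo_tool --deltas '[{"dx": 0,"dy": 2.3,"dz": -7,"rx": 0,"ry": 0,"rz": 0,"gripper": 4},{"dx": 0,"dy": 4.9,"dz": -14.2,"rx": 0,"ry": 0,"rz": 0,"gripper": 4},{"dx": 0,"dy": 9.7,"dz": -25.2,"rx": 0,"ry": 0,"rz": 0,"gripper": 4},{"dx": 0,"dy": 15.3,"dz": -35.9,"rx": 0,"ry": 0,"rz": 0,"gripper": 4},{"dx": 0,"dy": 21.5,"dz": -46.1,"rx": 0,"ry": 0,"rz": 0,"gripper": 4},{"dx": 0,"dy": 28.5,"dz": -55.9,"rx": 0,"ry": 0,"rz": 0,"gripper": 4},{"dx": 0,"dy": 36.2,"dz": -65.1,"rx": 0,"ry": 0,"rz": 0,"gripper": 4},{"dx": 0,"dy": 36.2,"dz": -65.1,"rx": 0,"ry": 0,"rz": 0,"gripper": 4}]'

```text
clock: 18.2
ee_pos: [0.5067, 0.1679, 0.186]
ee_rot: [-2.268, -2.173, -0.003]
force: [-1.1, 4.1, -1.8]
width: 0.116
grip_force: 49.2
```

servo_tool --deltas '[{"dx": 0,"dy": 8.2,"dz": -8.7,"rx": 0,"ry": 0,"rz": 0,"gripper": 4},{"dx": 0,"dy": 17.1,"dz": -16.9,"rx": 0,"ry": 0,"rz": 0,"gripper": 4},{"dx": 0,"dy": 26.5,"dz": -24.3,"rx": 0,"ry": 0,"rz": 0,"gripper": 4},{"dx": 0,"dy": 36.4,"dz": -31.1,"rx": 0,"ry": 0,"rz": 0,"gripper": 4},{"dx": 0,"dy": 42,"dz": -34.5,"rx": 0,"ry": 0,"rz": 0,"gripper": 4},{"dx": 0,"dy": 46.8,"dz": -37.2,"rx": 0,"ry": 0,"rz": 0,"gripper": 4},{"dx": 0,"dy": 46.8,"dz": -37.2,"rx": 0,"ry": 0,"rz": 0,"gripper": 4},{"dx": 0,"dy": 46.8,"dz": -37.2,"rx": 0,"ry": 0,"rz": 0,"gripper": 4},{"dx": 0,"dy": 46.8,"dz": -37.2,"rx": 0,"ry": 0,"rz": 0,"gripper": 4},{"dx": 0,"dy": 46.8,"dz": -37.2,"rx": 0,"ry": 0,"rz": 0,"gripper": 4}]'

```text
clock: 19.2
ee_pos: [0.5511, 0.1665, 0.2219]
ee_rot: [-2.265, -2.172, 0.0]
force: [-2.8, 5.9, 1.4]
width: 0.116
grip_force: 50.1
```

```bash
python3 -c "
from h import *
p,d=cams.snapshot('scene'); cv2.imwrite('pics/s3.png',cv2.resize(p[130:330,180:420,::-1],None,fx=3,fy=3)); st()"
```

```text
{'clock': np.float64(19.25), 'ee_pos': array([0.5511, 0.1665, 0.2219]), 'force': array([-2.0539,  5.8456,  1.0537]), 'width': np.float64(0.1257), 'grip_force': np.float64(50.0945)}
```

View pics/s3.png

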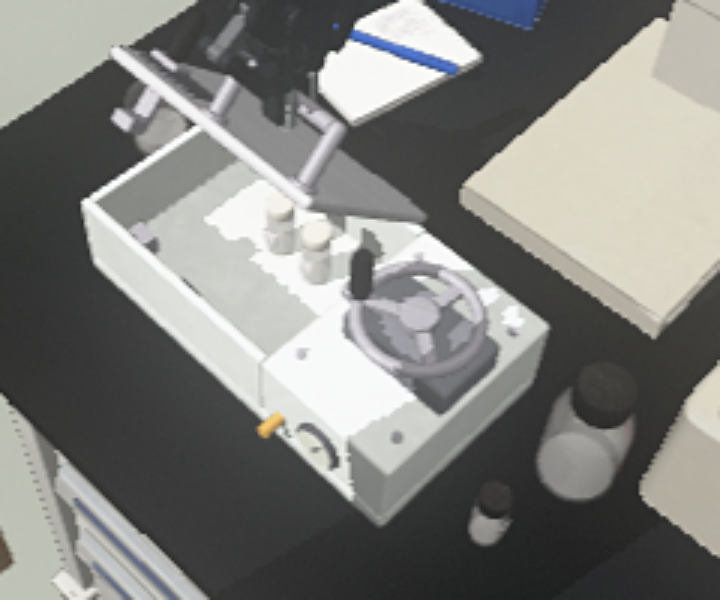

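The lid is held about half open by the bar (crop 285,110). The wheel knob is at its stop (360,270), and the bottle (585,430), vial (490,510) and beaker (155,125) are where they were.

```bash
python3 -c "
from bench import order; print(order.finish_job())"
```

```text
the job is handed in; nothing more can be done
None
```

The job is handed in at about 19 s: the handwheel is at its open stop, the tug showed the catch was holding the lid, the catch is now fully left, the lid is held by its handle at about 45°, and the beaker, bottle and vial look undisturbed.

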